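# Centre-punch a bracket blank in its drill spot

### The arm

A 7-joint arm with a two-finger parallel gripper is mounted at the origin on a cart in front of the work surface, level with it; the furniture and walls round the work are solid. World frame = base frame: x ahead of the robot, y to its left, z up, the work surface at z = 0. Lengths are in m, angles in rad, forces in N, time in s.
With the tool pointing down it reaches from about 0.4 to 0.85 m from the base axis. Payload 10.4 kg.
Tool frame: the origin (TCP) lies between the finger pads; the fingertips stand tcp_to_tips ahead of it and the grasp point (between the pads) lies 8 mm behind it (tcp_to_tips is the distance from the TCP to the fingertips, in m); z points along the fingers, y is the line along which they close (so a half turn about z gives the same grasp; the last joint's range is limited). The gripper opens to 85 mm and grips with 20 to 120 N. Pads are 22 mm wide; open, the fingers measure 114 mm over their backs; the gripper's body (76 mm by 85 mm) begins 54 mm behind the grasp point. The pads swing forward as they close: fully open they stand 13 mm farther back than shut.
Start: joints at [-1.346, 0.332, -0.065, 1.46, 0.022, 1.35, -0.088], TCP at [0.153, 0.606, 0.242] pointing down, gripper open.
Joint ranges: [-2.6, 2.6], [-0.5, 2.12], [-1.47, 1.34], [0.16, 2.42], [-1.27, 4.41], [0.06, 2.06], [-2.6, 2.6]. Speed limits (rad/s): [2.22, 2.22, 2.79, 2.79, 3.14, 3.14, 3.14].

### API

Orientations are given as a unit quaternion [x, y, z, w].
In Python, from workcell import * gives the robot as it stands.
- The arm moves only by the tool apply_moves, never from a script. Its argument "rows" is a list of rows, each an object of numbers: "x", "y", "z": the shift along the tool's x, y, z in mm; "ax", "ay", "az": the turn, a rotation vector about the tool's x, y, z in degrees; "gripper": the closure, from 0 (fully open) to 1 (shut). A call has 1 to 5 rows; each row shifts and turns the commanded pose from where the row before left it, along the tool's axes as they then stand; what a row does not reach is not made up. A row lasts 1/12 s, in which the tool goes at most 41.7 mm and 7.16 degrees, less where a joint would pass 70% of its speed; a pose out of reach is approached as far as the arm can. A call with a gripper value outside its range is refused whole. The fingers move at their own pace and stop on an object; "newtons" is the grip in N (left out, the last holds). Time passes only in rows, so rows that do not move let the fingers close. It gives the time, the measured TCP pose, the force, the opening and the grip force at its end, in the units of the state.
- get_obs(): the state, without advancing time (a new reading comes with each control period).
- camera(name): name is "side" or "top"; returns a dict with "color" (480x640x3 uint8, red, green, blue), "fov_y" (degrees; the focal length in pixels is half the picture's height over the tangent of half this angle, whatever the lens; pixels are square), "cx", "cy" (the principal point, pixels), "rvec" (rotation vector, rad) and "tvec" (3), from world to camera coordinates, as OpenCV has them. Camera axes: x right, y down, z forward; pixel columns grow to the right and rows downward; lengths in m; the calibration is good to about 2 mm. A picture is of the moment at which its call begins. There is no depth.
- hand_in(): hands the job in; it is judged then, once.
The state is a dict: "clock": time; "joint_pos": joint angles; "joint_velocities": joint speeds; "tau": joint torques, N m; "position": TCP position; "ee_rot": TCP orientation; "ft_force": force on the tool from outside, world axes, zero at the start; "torque": the same for the moment, N m; "grip_width": opening from 0.0 (shut) to 1.0 (fully open); "grasp_force": force on a finger pad.
Only numpy, scipy, OpenCV 4.12 (cv2) and the standard library are available. Lean on these libraries where they do the work, as an engineer would, in place of code of your own. Each camera call takes 0.05 s, during which the arm holds its last target. There are 200 camera calls.

### The job

Take the automatic centre punch out of its stand and feel lightly along the scribed line on the brass blank with its point to let it drop into the shallow drill spot; there press it straight down, upright, until its spring snaps, without ramming it hard into the blank. Do not let it go off anywhere else, put it back upright in its stand, fully home, and leave the jar, the loupe and the dropper bottle where they are.

Things in the scene. Friction and masses are not known exactly. Their poses are not given: they have to be found in the camera images.
- punch: Automatic centre punch, upright in its stand, loose, about 0.15 kg. Origin on its axis at the underside of its dark collar (22 mm dia, 5 mm thick), z up to the cap. Straight round steel barrel, 15 mm dia, from z = 5 to 78 mm, brass cap 17 mm dia up to 90 mm. Below the collar: sleeve 10 mm dia down to z = -28 mm, then the sprung 6 mm point, tapered to a 4 mm ball end, tip at z = -55 mm.
- punch_grip (a point): Where to grip the punch: on the barrel's axis, 58 mm above its origin, 113 mm above its tip.
- punch_tip (a point): Lowest point of the punch's ball-ended point. Pushed, the point slides up into the sleeve against a hidden spring: it gives at about 4 N, resists up to about 10 N at 3 mm, then snaps, the resistance falling to about 4 N at 7.5 mm; hard stop at 8 mm. Snapped means past 4.5 mm. It springs out again when lifted.
- jig: Fixed drilling jig: blue base 90 x 150 x 14 mm, two aluminium rails along its y axis at x = +-23.5 mm (10 mm wide, tops at z = 26 mm), screw heads outside them up to z = 28 mm. Origin at the centre of its underside on the worktop, z up. A brass strip (the blank) 36 mm wide, 130 mm long is clamped firmly between the rails, its flat top at z = 22 mm.
- line_mid (a point): Point at the middle of the jig (x = y = 0), level with the blank's top. A dark line is scribed along the blank, on the jig's y axis at x = 0. On it is one drill spot: a flat-bottomed round pocket, 8 mm dia, 3 mm deep, 1 mm chamfer. Its place along the line is not measured: anywhere from y = -20 to +20 mm. The rest of the top is flat to 45 mm either side.
- stand_mouth (a point): Centre of the hole's mouth in the punch's fixed stand, on its top, 70 mm above the worktop: grey block 50 x 50 mm on a black foot 80 x 80 mm, hole 15 mm dia, 2 mm chamfer, 58 mm deep. At home the collar rests on the stand's top, the punch's origin at this point, and the tip hangs free.
- jar: Blue-lidded screw jar, 42 mm diameter, 30 mm tall, loose bystander beside the jig; origin at the centre of its underside.
- loupe: Black eye loupe, 35 mm diameter, 32 mm tall, loose bystander beside the jig; origin at the centre of its underside.
- dropper: Brown dropper bottle, 34 mm diameter, 102 mm tall, loose bystander just left of the stand; origin at the centre of its underside.
Not all that is in view belongs to the job. What is shaped like the part that bears stand_mouth but green or orange is not meant.

How it is judged:
On the way, in this order (a step that is already met when the one before it is completed fails the run):
1. the point has dropped into the drill spot: the tip is at least 1.5 mm below the blank's top, the point not yet snapped (pushed in less than 3 mm) (z of punch_tip in the frame of jig between 0.012 and 0.0205 m and x of punch_tip in the frame of jig between -0.006 and 0.006 m and y of punch_tip in the frame of jig between -0.026 and 0.026 m and z of punch_tip in the frame of punch below -0.052 m), for 0.1 s.
2. in the drill spot, with the punch upright within 0.12 rad, the point is pushed in past the snap (over 4.5 mm) (z of punch_tip in the frame of jig between 0.012 and 0.0205 m and x of punch_tip in the frame of jig between -0.006 and 0.006 m and y of punch_tip in the frame of jig between -0.026 and 0.026 m and z of punch_tip in the frame of punch above -0.0505 m and angle between punch's own z axis and vertical below 0.12 rad), for 0.02 s.
At the end, for the whole second after the job is handed in: The punch is back in its stand, its collar on the stand's top (origin within 4 mm sideways and 3 mm in height of the mouth's centre), upright within 0.08 rad and at rest; the jar, the loupe and the dropper bottle are within 25 mm of where they stood (horizontal distance between punch and stand_mouth below 0.004 m and z of punch in the frame of stand_mouth between -0.003 and 0.003 m and angle between punch's own z axis and vertical below 0.08 rad and linear speed of punch below 0.02 m/s and distance of each of jar, loupe, dropper from where it was at the start of the episode below 0.025 m); the robot touches nothing.
It fails at once if the point snaps (pushed in over 4.5 mm) anywhere but in the drill spot (z of punch_tip in the frame of punch above -0.0505 m and not (z of punch_tip in the frame of jig between 0.012 and 0.0205 m and x of punch_tip in the frame of jig between -0.006 and 0.006 m and y of punch_tip in the frame of jig between -0.026 and 0.026 m)).
It fails at once if the punch is pressed on the jig or blank with more than 25 N (contact force between punch and jig above 25 N).
It fails at once if the jar is pushed more than 25 mm away or tipped over (distance of jar from where it was at the start of the episode above 0.025 m or angle between jar's own z axis and vertical above 0.5 rad).
It fails at once if the loupe is pushed more than 25 mm away or tipped over (distance of loupe from where it was at the start of the episode above 0.025 m or angle between loupe's own z axis and vertical above 0.5 rad).
It fails at once if the dropper bottle is pushed more than 25 mm away or tipped over (distance of dropper from where it was at the start of the episode above 0.025 m or angle between dropper's own z axis and vertical above 0.5 rad).
It also fails if it takes over 67 s, if anything falls off the work surface, if the arm or the gripper's body presses on something with over 40 N, if the wrist force passes 120 N, or if a joint passes its speed limit or range.

## Working session

There is one attempt and no reset: what is moved stays moved. The work goes in short steps, Python scripts to look and compute and a tool call to move; the robot and the scene stay as the last step left them, time stands still between calls to the robot, and variables do not carry over. Pictures are saved under pics/ and viewed, at most 10 in all, crops included, and the job is handed in when it is done.

Besides the shell and the picture viewer there is one more tool, called after "Emit:" as name(argument=value, ...), one argument or row to a line, values as JSON. apply_moves: Moves the arm, as the interface text tells. Its arguments: {"type":"object","properties":{"rows":{"type":"array","items":{"type":"object","properties":{"x":{"type":"number"},"y":{"type":"number"},"z":{"type":"number"},"ax":{"type":"number"},"ay":{"type":"number"},"az":{"type":"number"},"gripper":{"type":"number"}}}},"newtons":{"type":"number"}},"required":["rows"]}

```bash
mkdir -p pics; cat > h.py <<'E'
from workcell import *
import numpy as np, cv2
from scipy.spatial.transform import Rotation as R
def K(c):
    f=240/np.tan(np.radians(c["fov_y"])/2); return np.array([[f,0,c["cx"]],[0,f,c["cy"]],[0,0,1.]])
def ray(c,u,v):
    M=cv2.Rodrigues(np.array(c["rvec"],float))[0]; t=np.array(c["tvec"],float).ravel()
    return -M.T@t, M.T@np.linalg.inv(K(c))@[u,v,1]
def onz(c,u,v,z):
    o,d=ray(c,u,v); return o+d*(z-o[2])/d[2]
def proj(c,p):
    return cv2.projectPoints(np.array([p],float),np.array(c["rvec"],float),np.array(c["tvec"],float),K(c),None)[0].ravel()
def tri(c1,p1,c2,p2):
    (a,d),(b,e)=ray(c1,*p1),ray(c2,*p2); s=np.linalg.lstsq(np.c_[d,-e],b-a,rcond=None)[0]
    P,Q=a+s[0]*d,b+s[1]*e; return (P+Q)/2,np.linalg.norm(P-Q)
E
python3 - <<'E'
from h import *
import pickle
o=get_obs();print(o)
for n in("top","side"):
    c=camera(n);pickle.dump(c,open(n+".pkl","wb"));print(n,ray(c,320,240),c["fov_y"]);cv2.imwrite(f"pics/{n}0.png",c["color"][:,:,::-1])
print(R.from_quat(o["ee_rot"]).as_matrix())
E
```

```text
{'clock': 0.0, 'joint_pos': array([-1.34560334,  0.33285019, -0.06470494,  1.46096974,  0.02159763,
        1.34992509, -0.08850205]), 'joint_velocities': array([ 4.62204878e-05,  6.92484507e-04,  1.78942631e-03,  2.95142698e-04,
       -9.62304441e-04, -4.69470524e-04, -1.55509612e-03]), 'tau': array([ 4.91861974e-04, -6.25434852e+01,  4.95756743e-02, -3.91609776e+01,
        1.62681984e-02,  9.92848916e-03, -5.34416586e-06]), 'position': array([0.15319964, 0.60554014, 0.24151592]), 'ee_rot': array([ 1.23567977e-01,  9.92335843e-01, -7.26208065e-04, -5.69377513e-05]), 'ft_force': array([-0.09457337, -0.66446786, -0.15827317]), 'torque': array([0.00908803, 0.00932442, 0.03183136]), 'grasp_force': 0.0, 'grip_width': 0.9996735384861628}
top (array([0.31731335, 0.02981589, 1.23467778]), array([ 0.2048452 , -0.03464844, -0.97832868])) 42.65682834292809
side (array([ 0.3822503 , -0.64643482,  0.60601541]), array([ 0.2092187 ,  0.7862133 , -0.58154415])) 57.15744463261283
[[-9.69461903e-01  2.45241783e-01 -2.92474866e-04]
 [ 2.45241948e-01  9.69460855e-01 -1.42721322e-03]
 [-6.64693807e-05 -1.45535595e-03 -9.99998939e-01]]
```

View pics/top0.png

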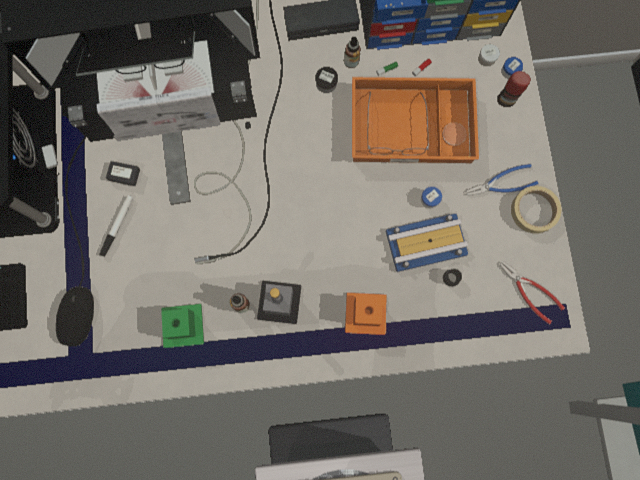

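View pics/side0.png

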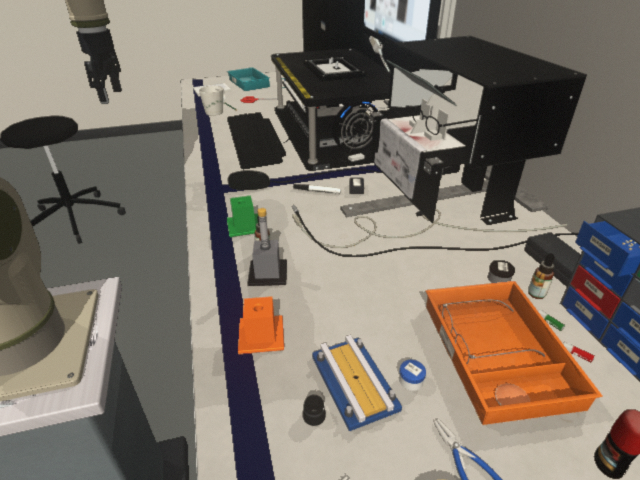

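The top view shows three look-alike stands: green at (182,325), orange at (367,312) and grey at (278,300). The grey block on a black foot, with the brass-capped punch in it, fits the description. The dropper is at (239,301), the jig at (427,241) with a dark spot near (430,240), the jar at (431,196) and the loupe at (452,277). Next I'll measure these and check a crop.

```bash
python3 - <<'E'
from h import *
import pickle
T=pickle.load(open("top.pkl","rb"));S=pickle.load(open("side.pkl","rb"))
def cen(c,lo,hi,box,n):
    x0,y0,x1,y1=box; h=cv2.cvtColor(c["color"],cv2.COLOR_RGB2HSV)[y0:y1,x0:x1]
    m=cv2.inRange(h,lo,hi); k,l,s,ce=cv2.connectedComponentsWithStats(m)
    i=1+np.argmax(s[1:,4]); r=cv2.minAreaRect(np.argwhere(l==i)[:,::-1].astype(np.float32))
    print(n,ce[i]+[x0,y0],s[i],r[0][0]+x0,r[0][1]+y0,r[1:]); return np.array(ce[i])+[x0,y0],np.array(cv2.boxPoints(r))+[x0,y0]
ct,_=cen(T,(15,90,90),(35,255,255),(262,280,292,312),"cap top")
cs,_=cen(S,(12,90,80),(35,255,255),(250,200,275,235),"cap side")
print("cap tri",tri(T,ct,S,cs), onz(T,*ct,.155))
b,bp=cen(T,(15,80,80),(35,255,255),(380,210,475,275),"brass top")
P=np.array([onz(T,*p,.022) for p in bp]);print("brass",P.round(4),P.mean(0).round(4))
b2,bp2=cen(S,(15,80,80),(35,255,255),(310,330,405,430),"brass side")
P=np.array([onz(S,*p,.022) for p in bp2]);print("brassS",P.round(4),P.mean(0).round(4))
for n,uv,z in(("jar",(431,196),.03),("loupe",(452,277),.032),("dropper",(239,301),.1),("spot",(430,240),.022)): print(n,onz(T,*uv,z).round(3))
print("spotS",onz(S,356,377,.022))
a=cv2.resize(T["color"][265:325,220:320],None,fx=6,fy=5,interpolation=3)[:300]
d=cv2.resize(T["color"][205:280,380:475],(600,300),interpolation=3)
s1=cv2.resize(S["color"][195:295,225:300],(200,300),interpolation=3);s2=cv2.resize(S["color"][330:430,305:410],(200,300),interpolation=3)
cv2.imwrite("pics/crop.png",np.hstack([np.vstack([a,d]),np.vstack([s1,s2])])[:,:,::-1])
E
```

```text
cap top [274.35064935 292.51948052] [ 8  8 10 10 77] 274.5 292.5 ((9.0, 9.0), 90.0)
cap side [261.30985915 211.95774648] [ 7  8  9  9 71] 261.0 212.0 ((8.0, 8.0), 90.0)
cap tri (array([0.45849463, 0.08202462, 0.15626983]), np.float64(0.0014120311427244594)) [0.45794829 0.08209994 0.155     ]
brass top [429.38669065 240.02967626] [  17   15   66   31 1112] 429.38935470581055 240.02581787109375 ((17.366836547851562, 64.43582916259766), 76.86598205566406)
brass [[ 0.5569 -0.1658  0.022 ]
 [ 0.5733 -0.2962  0.022 ]
 [ 0.5378 -0.2986  0.022 ]
 [ 0.5217 -0.1689  0.022 ]] [ 0.5474 -0.2324  0.022 ]
brass side [358.11035758 380.26078915] [  20   14   56   73 1622] 357.9110870361328 379.26979064941406 ((78.35104370117188, 22.545555114746094), 60.75117111206055)
brassS [[ 0.523  -0.1706  0.022 ]
 [ 0.5625 -0.1563  0.022 ]
 [ 0.5759 -0.2974  0.022 ]
 [ 0.5415 -0.3067  0.022 ]] [ 0.5507 -0.2328  0.022 ]
jar [ 0.636 -0.247  0.03 ]
loupe [ 0.467 -0.263  0.032]
dropper [0.456 0.151 0.1  ]
spot [ 0.547 -0.233  0.022]
spotS [ 0.54960895 -0.23320525  0.022     ]
```

View pics/crop.png

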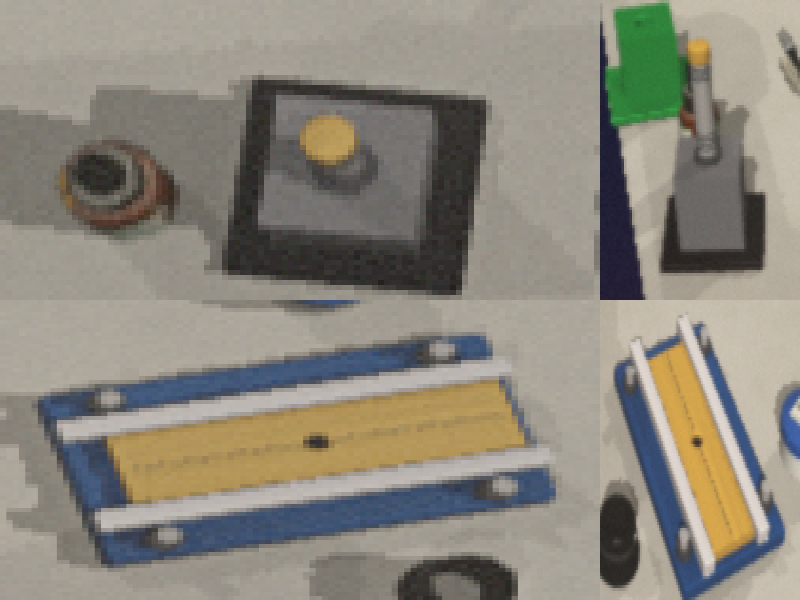

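Grey stand confirmed: brass cap on top, black foot and the dropper to its left. The 8 mm dark spot sits on the scribed line at about (430,240), which is world (0.548, -0.233). The dropper blocks a closing direction along y, so I'll close along x. Planning the transit now.

```bash
cat >> h.py <<'E'
def plan(p,n,yaw=0.,o=None):
    """rows (tool axes, mm/deg) to TCP p, tool down, tool y at azimuth yaw deg"""
    o=o or get_obs(); r0=R.from_quat(o["ee_rot"]); p0=np.array(o["position"])
    g=np.radians(yaw); y=np.array([np.cos(g),np.sin(g),0]); z=np.array([0,0,-1.]); r1=R.from_matrix(np.c_[np.cross(y,z),y,z])
    w=(r0.inv()*r1).as_rotvec()/n; st=(np.array(p)-p0)/n
    for i in range(n):
        print(i,(r0*R.from_rotvec(w*i)).inv().apply(st).round(1),np.degrees(w).round(2))
E
python3 - <<'E'
from h import *
try: print(tcp_to_tips)
except Exception as e: print(e)
plan([.458,.082,.242],16)
E
```

```text
0.011
0 [-0. -0.  0.] [-0.    0.    4.74]
1 [-0. -0.  0.] [-0.    0.    4.74]
2 [-0. -0.  0.] [-0.    0.    4.74]
3 [-0. -0.  0.] [-0.    0.    4.74]
4 [-0. -0. -0.] [-0.    0.    4.74]
5 [-0. -0. -0.] [-0.    0.    4.74]
6 [-0. -0. -0.] [-0.    0.    4.74]
7 [-0. -0. -0.] [-0.    0.    4.74]
8 [-0. -0. -0.] [-0.    0.    4.74]
9 [-0. -0. -0.] [-0.    0.    4.74]
10 [-0.  0. -0.] [-0.    0.    4.74]
11 [-0.  0. -0.] [-0.    0.    4.74]
12 [-0.  0. -0.] [-0.    0.    4.74]
13 [-0.  0. -0.] [-0.    0.    4.74]
14 [-0.  0. -0.] [-0.    0.    4.74]
15 [-0.  0. -0.] [-0.    0.    4.74]
```

```bash
sed -i 's/apply(st).round/apply(st*1000).round/' h.py
python3 - <<'E'
from h import *
plan([.458,.082,.242],16)
E
```

```text
0 [-26.5 -27.1   0. ] [-0.    0.    4.74]
1 [-28.6 -24.8   0. ] [-0.    0.    4.74]
2 [-30.6 -22.3   0. ] [-0.    0.    4.74]
3 [-32.3 -19.7   0. ] [-0.    0.    4.74]
4 [-33.8 -17.   -0. ] [-0.    0.    4.74]
5 [-35.1 -14.1  -0. ] [-0.    0.    4.74]
6 [-36.2 -11.2  -0. ] [-0.    0.    4.74]
7 [-37.   -8.2  -0. ] [-0.    0.    4.74]
8 [-37.5  -5.1  -0. ] [-0.    0.    4.74]
9 [-37.8  -2.   -0. ] [-0.    0.    4.74]
10 [-37.8   1.2  -0. ] [-0.    0.    4.74]
11 [-37.6   4.3  -0. ] [-0.    0.    4.74]
12 [-37.1   7.4  -0. ] [-0.    0.    4.74]
13 [-36.4  10.4  -0. ] [-0.    0.    4.74]
14 [-35.4  13.4  -0. ] [-0.    0.    4.74]
15 [-34.2  16.3  -0. ] [-0.    0.    4.74]
```

Emit:
apply_moves(
  rows=[
    {"x": -26.5, "y": -27, "az": 4.74, "gripper": 0},
    {"x": -28.5, "y": -25, "az": 4.74},
    {"x": -30.5, "y": -22, "az": 4.74},
    {"x": -32, "y": -20, "az": 4.74},
    {"x": -34, "y": -17, "az": 4.74},
  ],
)

```text
invalid input at $.rows[0]: expected keys x, y, z, ax, ay, az, gripper
```

Emit:
apply_moves(
  rows=[
    {"x": -35, "y": -14, "az": 4.74},
    {"x": -36, "y": -11, "az": 4.74},
    {"x": -37, "y": -8, "az": 4.74},
    {"x": -37.5, "y": -5, "az": 4.74},
    {"x": -38, "y": -2, "az": 4.74},
  ],
)

```text
invalid input at $.rows[0]: expected keys x, y, z, ax, ay, az, gripper
```

Emit:
apply_moves(
  rows=[
    {"x": -38, "y": 1, "az": 4.74},
    {"x": -37.5, "y": 4, "az": 4.74},
    {"x": -37, "y": 7, "az": 4.74},
    {"x": -36, "y": 10, "az": 4.74},
    {"x": -35, "y": 13, "az": 4.74},
  ],
)

```text
invalid input at $.rows[0]: expected keys x, y, z, ax, ay, az, gripper
```

Emit:
apply_moves(
  rows=[
    {"x": -30, "y": 14, "az": 4.74},
    {},
    {},
  ],
)

```text
invalid input at $.rows[0]: expected keys x, y, z, ax, ay, az, gripper
```

All the keys are required.

Emit:
apply_moves(
  rows=[
    {"x": -26.5, "y": -27, "z": 0, "ax": 0, "ay": 0, "az": 4.74, "gripper": 0},
    {"x": -28.5, "y": -25, "z": 0, "ax": 0, "ay": 0, "az": 4.74, "gripper": 0},
    {"x": -30.5, "y": -22, "z": 0, "ax": 0, "ay": 0, "az": 4.74, "gripper": 0},
    {"x": -32, "y": -20, "z": 0, "ax": 0, "ay": 0, "az": 4.74, "gripper": 0},
    {"x": -34, "y": -17, "z": 0, "ax": 0, "ay": 0, "az": 4.74, "gripper": 0},
  ],
)

```text
clock: 0.52
position: [0.2485, 0.4405, 0.2419]
ee_rot: [0.327, 0.945, -0.0, -0.0]
ft_force: [1.5, 0.2, 0.8]
grip_width: 1.0
grasp_force: 0.0
```

Emit:
apply_moves(
  rows=[
    {"x": -35, "y": -14, "z": 0, "ax": 0, "ay": 0, "az": 4.74, "gripper": 0},
    {"x": -36, "y": -11, "z": 0, "ax": 0, "ay": 0, "az": 4.74, "gripper": 0},
    {"x": -37, "y": -8, "z": 0, "ax": 0, "ay": 0, "az": 4.74, "gripper": 0},
    {"x": -37.5, "y": -5, "z": 0, "ax": 0, "ay": 0, "az": 4.74, "gripper": 0},
    {"x": -38, "y": -2, "z": 0, "ax": 0, "ay": 0, "az": 4.74, "gripper": 0},
  ],
)

```text
clock: 0.93
position: [0.3439, 0.2772, 0.2421]
ee_rot: [0.514, 0.858, 0.0, -0.0]
ft_force: [0.2, 0.4, 0.6]
grip_width: 1.001
grasp_force: 0.0
```

Emit:
apply_moves(
  rows=[
    {"x": -38, "y": 1, "z": 0, "ax": 0, "ay": 0, "az": 4.74, "gripper": 0},
    {"x": -37.5, "y": 4, "z": 0, "ax": 0, "ay": 0, "az": 4.74, "gripper": 0},
    {"x": -37, "y": 7, "z": 0, "ax": 0, "ay": 0, "az": 4.74, "gripper": 0},
    {"x": -36, "y": 10, "z": 0, "ax": 0, "ay": 0, "az": 4.74, "gripper": 0},
    {"x": -35, "y": 13, "z": 0, "ax": 0, "ay": 0, "az": 4.74, "gripper": 0},
  ],
)

```text
clock: 1.35
position: [0.4372, 0.1139, 0.2422]
ee_rot: [0.679, 0.734, 0.0, -0.0]
ft_force: [0.3, 1.6, -1.1]
grip_width: 1.001
grasp_force: 0.0
```

Emit:
apply_moves(
  rows=[
    {"x": -30, "y": 14, "z": 0, "ax": 0, "ay": 0, "az": 4.74, "gripper": 0},
    {"x": 0, "y": 0, "z": 0, "ax": 0, "ay": 0, "az": 0, "gripper": 0},
    {"x": 0, "y": 0, "z": 0, "ax": 0, "ay": 0, "az": 0, "gripper": 0},
  ],
)

```text
clock: 1.6
position: [0.4536, 0.0854, 0.2421]
ee_rot: [0.709, 0.706, -0.0, -0.0]
ft_force: [0.8, 1.9, -1.6]
grip_width: 0.998
grasp_force: 0.0
```

```bash
python3 - <<'E'
from h import *
o=get_obs();print(o["ft_force"]);plan([.458,.082,.120],1)
E
```

```text
[ 0.78279556  1.90246857 -1.64894921]
0 [ -3.3   4.4 122.1] [-0.02  0.01 -0.26]
```

Emit:
apply_moves(
  newtons=60,
  rows=[
    {"x": -3.3, "y": 4.4, "z": 0, "ax": 0, "ay": 0, "az": -0.26, "gripper": 0},
    {"x": 0, "y": 0, "z": 36, "ax": 0, "ay": 0, "az": 0, "gripper": 0},
    {"x": 0, "y": 0, "z": 36, "ax": 0, "ay": 0, "az": 0, "gripper": 0},
    {"x": 0, "y": 0, "z": 36, "ax": 0, "ay": 0, "az": 0, "gripper": 0},
    {"x": 0, "y": 0, "z": 14, "ax": 0, "ay": 0, "az": 0, "gripper": 0},
  ],
)

```text
clock: 2.02
position: [0.455, 0.0843, 0.116]
ee_rot: [0.704, 0.71, -0.002, -0.001]
ft_force: [-0.8, -0.7, -1.1]
grip_width: 1.002
grasp_force: 0.0
```

Emit:
apply_moves(
  rows=[
    {"x": 0, "y": 0, "z": 0, "ax": 0, "ay": 0, "az": 0, "gripper": 0.4},
    {"x": 0, "y": 0, "z": 0, "ax": 0, "ay": 0, "az": 0, "gripper": 0.6},
    {"x": 0, "y": 0, "z": 0, "ax": 0, "ay": 0, "az": 0, "gripper": 0.6},
    {"x": 0, "y": 0, "z": 0, "ax": 0, "ay": 0, "az": 0, "gripper": 0.6},
    {"x": 0, "y": 0, "z": 0, "ax": 0, "ay": 0, "az": 0, "gripper": 0.6},
  ],
)

```text
clock: 2.43
position: [0.4585, 0.0842, 0.1216]
ee_rot: [0.706, 0.709, 0.001, 0.0]
ft_force: [0.5, 0.2, 1.4]
grip_width: 0.4
grasp_force: 0.0
```

```bash
python3 - <<'E'
from h import *
plan([.458,.082,.120],1)
c=camera("side"); a=cv2.resize(c["color"][130:300,190:340],(600,600),interpolation=3)
cv2.imwrite("pics/g.png",a[:,:,::-1])
E
```

```text
0 [-2.2 -0.5  1.6] [ 0.12 -0.07  0.25]
```

View pics/g.png

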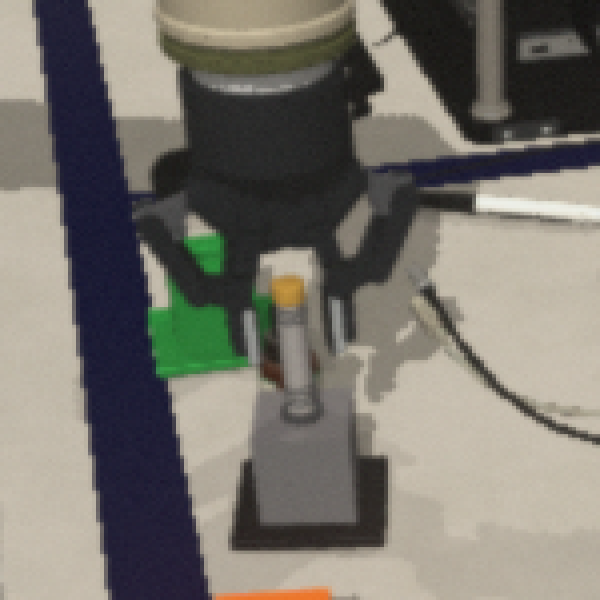

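The picture shows the punch standing between the open fingers, roughly centred (barrel at about (295,360), fingers at 248 and 338). Next I'll trim the position and close.

Emit:
apply_moves(
  rows=[
    {"x": -2, "y": 0, "z": 1.5, "ax": 0, "ay": 0, "az": 0, "gripper": 0.7},
    {"x": 0, "y": 0, "z": 0, "ax": 0, "ay": 0, "az": 0, "gripper": 0.76},
    {"x": 0, "y": 0, "z": 0, "ax": 0, "ay": 0, "az": 0, "gripper": 0.82},
    {"x": 0, "y": 0, "z": 0, "ax": 0, "ay": 0, "az": 0, "gripper": 0.9},
    {"x": 0, "y": 0, "z": 0, "ax": 0, "ay": 0, "az": 0, "gripper": 1},
  ],
)

```text
clock: 2.9
position: [0.4577, 0.0817, 0.1189]
ee_rot: [0.706, 0.708, 0.0, -0.0]
ft_force: [0.2, -1.1, 2.8]
grip_width: 0.156
grasp_force: 58.3
```

Emit:
apply_moves(
  rows=[
    {"x": 0, "y": 0, "z": 0, "ax": 0, "ay": 0, "az": 0, "gripper": 1},
    {"x": 0, "y": 0, "z": 0, "ax": 0, "ay": 0, "az": 0, "gripper": 1},
    {"x": 0, "y": 0, "z": 0, "ax": 0, "ay": 0, "az": 0, "gripper": 1},
    {"x": 0, "y": 0, "z": 0, "ax": 0, "ay": 0, "az": 0, "gripper": 1},
  ],
)

```text
clock: 3.23
position: [0.4577, 0.0817, 0.1189]
ee_rot: [0.706, 0.708, 0.0, -0.0]
ft_force: [-2.2, -1.0, 5.3]
grip_width: 0.161
grasp_force: 58.4
```

```bash
python3 - <<'E'
from h import *
o=get_obs();print(o["position"],o["ft_force"],o["grip_width"],o["grasp_force"]);plan([.458,.082,.120],1)
E
```

```text
[0.45771871 0.08171549 0.11892156] [-2.2017625  -1.0494459   5.30764634] 0.16078789912945368 58.3693117601797
0 [ 0.3  0.3 -1.1] [ 0.   -0.    0.22]
```

Emit:
apply_moves(
  rows=[
    {"x": 0, "y": 0, "z": -10, "ax": 0, "ay": 0, "az": 0, "gripper": 1},
    {"x": 0, "y": 0, "z": -20, "ax": 0, "ay": 0, "az": 0, "gripper": 1},
    {"x": 0, "y": 0, "z": -25, "ax": 0, "ay": 0, "az": 0, "gripper": 1},
    {"x": 0, "y": 0, "z": -25, "ax": 0, "ay": 0, "az": 0, "gripper": 1},
    {"x": 0, "y": 0, "z": 0, "ax": 0, "ay": 0, "az": 0, "gripper": 1},
  ],
)

```text
clock: 3.65
position: [0.4597, 0.0823, 0.2035]
ee_rot: [0.706, 0.708, 0.003, 0.001]
ft_force: [0.6, 0.0, -0.7]
grip_width: 0.156
grasp_force: 58.7
```

```bash
python3 - <<'E'
from h import *
import pickle
o=get_obs();print(o["position"],o["ft_force"],o["grip_width"],o["grasp_force"])
T=pickle.load(open("top.pkl","rb"));S=pickle.load(open("side.pkl","rb"))
def dark(c,u,v):
    g=cv2.cvtColor(c["color"],cv2.COLOR_RGB2GRAY).astype(float)[v-6:v+7,u-6:u+7]; w=np.clip(np.median(g)-35-g,0,None); yy,xx=np.mgrid[v-6:v+7,u-6:u+7]
    k=(xx-u)**2+(yy-v)**2<20; w=w*k; return np.array([(w*xx).sum(),(w*yy).sum()])/w.sum()
t,s=dark(T,430,240),dark(S,356,377);print(t,s,tri(T,t,S,s),onz(T,*t,.021),onz(S,*s,.021))
plan([.5465,-.221,.199],10)
E
```

```text
[0.45974075 0.08227687 0.20347899] [ 0.62310474  0.00384943 -0.69579669] 0.15581578466715826 58.68208245388814
[429.76556017 240.13278008] [355.50416667 376.93055556] (array([ 0.54793113, -0.23304139,  0.0221807 ]), np.float64(0.001764692836891122)) [ 0.54726158 -0.23316877  0.021     ] [ 0.54917873 -0.23216545  0.021     ]
0 [-30.4   8.6   0.4] [ 0.03 -0.02  0.02]
1 [-30.4   8.6   0.4] [ 0.03 -0.02  0.02]
2 [-30.4   8.6   0.4] [ 0.03 -0.02  0.02]
3 [-30.4   8.6   0.4] [ 0.03 -0.02  0.02]
4 [-30.3   8.6   0.4] [ 0.03 -0.02  0.02]
5 [-30.3   8.6   0.4] [ 0.03 -0.02  0.02]
6 [-30.3   8.6   0.4] [ 0.03 -0.02  0.02]
7 [-30.3   8.6   0.4] [ 0.03 -0.02  0.02]
8 [-30.3   8.7   0.4] [ 0.03 -0.02  0.02]
9 [-30.3   8.7   0.4] [ 0.03 -0.02  0.02]
```

Emit:
apply_moves(
  rows=[
    {"x": -20, "y": 6, "z": 0, "ax": 0, "ay": 0, "az": 0, "gripper": 1},
    {"x": -32, "y": 9, "z": 0, "ax": 0, "ay": 0, "az": 0, "gripper": 1},
    {"x": -32, "y": 9, "z": 0, "ax": 0, "ay": 0, "az": 0, "gripper": 1},
    {"x": -32, "y": 9, "z": 0, "ax": 0, "ay": 0, "az": 0, "gripper": 1},
    {"x": -32, "y": 9, "z": 0, "ax": 0, "ay": 0, "az": 0, "gripper": 1},
  ],
)

```text
clock: 4.07
position: [0.5002, -0.0675, 0.1988]
ee_rot: [0.706, 0.709, 0.0, -0.0]
ft_force: [0.2, 0.5, -2.1]
grip_width: 0.16
grasp_force: 58.7
```

Emit:
apply_moves(
  rows=[
    {"x": -32, "y": 9, "z": 0, "ax": 0, "ay": 0, "az": 0, "gripper": 1},
    {"x": -32, "y": 9, "z": 0, "ax": 0, "ay": 0, "az": 0, "gripper": 1},
    {"x": -32, "y": 9, "z": 0, "ax": 0, "ay": 0, "az": 0, "gripper": 1},
    {"x": -32, "y": 9, "z": 0, "ax": 0, "ay": 0, "az": 0, "gripper": 1},
    {"x": -27, "y": 8, "z": 10, "ax": 0, "ay": 0, "az": 0, "gripper": 1},
  ],
)

```text
clock: 4.48
position: [0.5458, -0.2235, 0.19]
ee_rot: [0.706, 0.708, 0.001, 0.001]
ft_force: [0.6, -0.3, -1.1]
grip_width: 0.155
grasp_force: 58.7
```

Emit:
apply_moves(
  rows=[
    {"x": 0, "y": 0, "z": 20, "ax": 0, "ay": 0, "az": 0, "gripper": 1},
    {"x": 0, "y": 0, "z": 20, "ax": 0, "ay": 0, "az": 0, "gripper": 1},
    {"x": 0, "y": 0, "z": 10, "ax": 0, "ay": 0, "az": 0, "gripper": 1},
    {"x": 0, "y": 0, "z": 0, "ax": 0, "ay": 0, "az": 0, "gripper": 1},
    {"x": 0, "y": 0, "z": 0, "ax": 0, "ay": 0, "az": 0, "gripper": 1},
  ],
)

```text
clock: 4.9
position: [0.5448, -0.2204, 0.1388]
ee_rot: [0.706, 0.709, -0.0, -0.0]
ft_force: [-0.5, -0.1, -1.2]
grip_width: 0.158
grasp_force: 58.8
```

```bash
python3 - <<'E'
from h import *
import pickle
c=camera("side");o=get_obs();print(o["position"],o["ft_force"],o["grip_width"]);p=o["position"]
pickle.dump(c,open("s2.pkl","wb"))
print("expected tip px",proj(c,p-[0,0,.1039]),"spot",proj(c,[.548,-.2328,.022]))
a=cv2.resize(c["color"][260:420,280:440],(600,600),interpolation=3); cv2.imwrite("pics/h.png",a[:,:,::-1])
plan([.5465,-.221,.1309],1)
E
```

```text
[ 0.54526797 -0.22066798  0.13963991] [-0.3395704  -0.22093188 -1.84715369] 0.15884785100615523
expected tip px [351.19571756 365.7830464 ] spot [354.95482675 377.01650848]
0 [-0.3  1.2  8.7] [0.04 0.   0.26]
```

View pics/h.png

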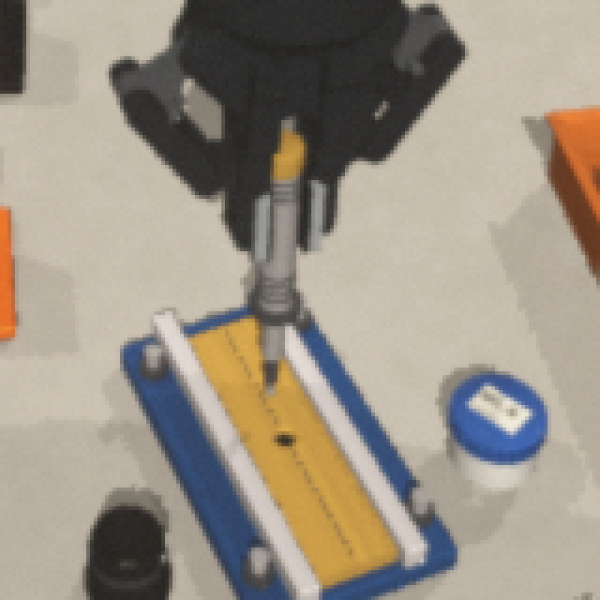

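The picture shows the tip at crop (270,393), which is pixel (352,365) against (351,366) expected. It is over the line, about 12 mm short of the spot at (285,440), so the calibration agrees. Next: trim onto the line and come down gently.

Emit:
apply_moves(
  rows=[
    {"x": 0, "y": 1.2, "z": 3, "ax": 0, "ay": 0, "az": 0, "gripper": 1},
    {"x": 0, "y": 0, "z": 4, "ax": 0, "ay": 0, "az": 0, "gripper": 1},
    {"x": 0, "y": 0, "z": 3, "ax": 0, "ay": 0, "az": 0, "gripper": 1},
    {"x": 0, "y": 0, "z": 1, "ax": 0, "ay": 0, "az": 0, "gripper": 1},
    {"x": 0, "y": 0, "z": 0, "ax": 0, "ay": 0, "az": 0, "gripper": 1},
  ],
)

```text
clock: 5.37
position: [0.5459, -0.2208, 0.1275]
ee_rot: [0.706, 0.709, -0.0, -0.0]
ft_force: [0.9, -0.3, -1.0]
grip_width: 0.154
grasp_force: 58.8
```

Emit:
apply_moves(
  rows=[
    {"x": 0, "y": 0, "z": 1, "ax": 0, "ay": 0, "az": 0, "gripper": 1},
    {"x": 0, "y": 0, "z": 0, "ax": 0, "ay": 0, "az": 0, "gripper": 1},
    {"x": 0, "y": 0, "z": 0, "ax": 0, "ay": 0, "az": 0, "gripper": 1},
  ],
)

```text
clock: 5.62
position: [0.5461, -0.2209, 0.1268]
ee_rot: [0.706, 0.708, 0.0, -0.0]
ft_force: [0.6, -0.6, -3.1]
grip_width: 0.157
grasp_force: 58.8
```

```bash
python3 - <<'E'
from h import *
import pickle
o=get_obs();print(o["position"],o["ft_force"]);p=o["position"]
c=pickle.load(open("s2.pkl","rb"));print("cap top px expected",proj(c,np.array([.5453,-.2207,.1396+.041])),"seen ~",280+290*160/600,260+145*160/600)
E
```

```text
[ 0.54606908 -0.22091391  0.12682169] [ 0.60492666 -0.5732784  -3.11201638]
cap top px expected [354.85408557 298.72919913] seen ~ 357.3333333333333 298.6666666666667
```

Emit:
apply_moves(
  rows=[
    {"x": 0, "y": 0, "z": 0.7, "ax": 0, "ay": 0, "az": 0, "gripper": 1},
    {"x": 0, "y": 0, "z": 0, "ax": 0, "ay": 0, "az": 0, "gripper": 1},
    {"x": 0, "y": 0, "z": 0, "ax": 0, "ay": 0, "az": 0, "gripper": 1},
  ],
)

```text
clock: 5.87
position: [0.5461, -0.2209, 0.1261]
ee_rot: [0.706, 0.708, 0.0, -0.0]
ft_force: [-0.9, 0.6, -1.4]
grip_width: 0.16
grasp_force: 58.8
```

Emit:
apply_moves(
  rows=[
    {"x": 0, "y": 0, "z": 0.7, "ax": 0, "ay": 0, "az": 0, "gripper": 1},
    {"x": 0, "y": 0, "z": 0, "ax": 0, "ay": 0, "az": 0, "gripper": 1},
    {"x": 0, "y": 0, "z": 0, "ax": 0, "ay": 0, "az": 0, "gripper": 1},
  ],
)

```text
clock: 6.12
position: [0.5461, -0.221, 0.1255]
ee_rot: [0.706, 0.708, 0.0, 0.0]
ft_force: [-0.3, 1.1, 1.5]
grip_width: 0.164
grasp_force: 58.9
```

Emit:
apply_moves(
  rows=[
    {"x": 0, "y": 0, "z": 0.4, "ax": 0, "ay": 0, "az": 0, "gripper": 1},
    {"x": 0, "y": 0, "z": 0, "ax": 0, "ay": 0, "az": 0, "gripper": 1},
    {"x": 0, "y": 0, "z": 0, "ax": 0, "ay": 0, "az": 0, "gripper": 1},
  ],
)

```text
clock: 6.37
position: [0.5462, -0.221, 0.1252]
ee_rot: [0.706, 0.708, 0.0, 0.0]
ft_force: [-0.5, 0.1, 2.9]
grip_width: 0.159
grasp_force: 59.2
```

Emit:
apply_moves(
  rows=[
    {"x": -1, "y": 0.15, "z": 0, "ax": 0, "ay": 0, "az": 0, "gripper": 1},
    {"x": -1, "y": 0.15, "z": 0, "ax": 0, "ay": 0, "az": 0, "gripper": 1},
    {"x": -1, "y": 0.15, "z": 0, "ax": 0, "ay": 0, "az": 0, "gripper": 1},
    {"x": -1, "y": 0.15, "z": 0, "ax": 0, "ay": 0, "az": 0, "gripper": 1},
  ],
)

```text
clock: 6.7
position: [0.5469, -0.2243, 0.125]
ee_rot: [0.706, 0.709, 0.0, -0.0]
ft_force: [-0.6, 3.3, 3.8]
grip_width: 0.154
grasp_force: 59.3
```

Emit:
apply_moves(
  rows=[
    {"x": -1, "y": 0.15, "z": 0, "ax": 0, "ay": 0, "az": 0, "gripper": 1},
    {"x": -1, "y": 0.15, "z": 0, "ax": 0, "ay": 0, "az": 0, "gripper": 1},
    {"x": -1, "y": 0.15, "z": 0, "ax": 0, "ay": 0, "az": 0, "gripper": 1},
    {"x": 0, "y": 0, "z": 0, "ax": 0, "ay": 0, "az": 0, "gripper": 1},
  ],
)

```text
clock: 7.03
position: [0.5473, -0.2281, 0.125]
ee_rot: [0.706, 0.708, 0.0, 0.0]
ft_force: [-0.1, 3.9, 3.9]
grip_width: 0.156
grasp_force: 59.3
```

Emit:
apply_moves(
  rows=[
    {"x": -1, "y": 0.15, "z": 0, "ax": 0, "ay": 0, "az": 0, "gripper": 1},
    {"x": -0.5, "y": 0.1, "z": 0, "ax": 0, "ay": 0, "az": 0, "gripper": 1},
    {"x": 0, "y": 0, "z": 0, "ax": 0, "ay": 0, "az": 0, "gripper": 1},
  ],
)

```text
clock: 7.28
position: [0.5471, -0.2302, 0.1248]
ee_rot: [0.706, 0.708, -0.001, 0.0]
ft_force: [0.7, -1.0, -0.9]
grip_width: 0.16
grasp_force: 58.9
```

Emit:
apply_moves(
  rows=[
    {"x": -1, "y": 0.15, "z": 0, "ax": 0, "ay": 0, "az": 0, "gripper": 1},
    {"x": -0.5, "y": 0.1, "z": 0, "ax": 0, "ay": 0, "az": 0, "gripper": 1},
    {"x": 0, "y": 0, "z": 0, "ax": 0, "ay": 0, "az": 0, "gripper": 1},
  ],
)

```text
clock: 7.53
position: [0.5472, -0.2314, 0.1246]
ee_rot: [0.706, 0.708, -0.0, -0.0]
ft_force: [-0.4, -0.4, -1.2]
grip_width: 0.16
grasp_force: 58.9
```

Emit:
apply_moves(
  rows=[
    {"x": -1, "y": 0.15, "z": 0, "ax": 0, "ay": 0, "az": 0, "gripper": 1},
    {"x": -0.5, "y": 0.1, "z": 0, "ax": 0, "ay": 0, "az": 0, "gripper": 1},
    {"x": 0, "y": 0, "z": 0, "ax": 0, "ay": 0, "az": 0, "gripper": 1},
  ],
)

```text
clock: 7.78
position: [0.5478, -0.2326, 0.1249]
ee_rot: [0.706, 0.708, -0.0, -0.0]
ft_force: [-0.5, 0.3, -1.7]
grip_width: 0.158
grasp_force: 58.9
```

The force vanished at y = -0.230, so the point has gone over the pocket's edge. Lowering it to the pocket floor.

Emit:
apply_moves(
  rows=[
    {"x": 0, "y": 0, "z": 1, "ax": 0, "ay": 0, "az": 0, "gripper": 1},
    {"x": 0, "y": 0, "z": 0, "ax": 0, "ay": 0, "az": 0, "gripper": 1},
    {"x": 0, "y": 0, "z": 0, "ax": 0, "ay": 0, "az": 0, "gripper": 1},
  ],
)

```text
clock: 8.03
position: [0.5479, -0.2323, 0.1239]
ee_rot: [0.706, 0.708, -0.0, -0.0]
ft_force: [-0.8, 0.2, -0.4]
grip_width: 0.157
grasp_force: 58.9
```

Emit:
apply_moves(
  rows=[
    {"x": 0, "y": 0, "z": 1, "ax": 0, "ay": 0, "az": 0, "gripper": 1},
    {"x": 0, "y": 0, "z": 0, "ax": 0, "ay": 0, "az": 0, "gripper": 1},
    {"x": 0, "y": 0, "z": 0, "ax": 0, "ay": 0, "az": 0, "gripper": 1},
  ],
)

```text
clock: 8.28
position: [0.5479, -0.2324, 0.123]
ee_rot: [0.706, 0.709, 0.0, 0.0]
ft_force: [-0.3, -0.0, -1.4]
grip_width: 0.161
grasp_force: 58.9
```

Emit:
apply_moves(
  rows=[
    {"x": 0, "y": 0, "z": 0.7, "ax": 0, "ay": 0, "az": 0, "gripper": 1},
    {"x": 0, "y": 0, "z": 0, "ax": 0, "ay": 0, "az": 0, "gripper": 1},
    {"x": 0, "y": 0, "z": 0, "ax": 0, "ay": 0, "az": 0, "gripper": 1},
  ],
)

```text
clock: 8.53
position: [0.548, -0.2325, 0.1225]
ee_rot: [0.706, 0.708, 0.0, 0.0]
ft_force: [-0.1, 0.2, 2.6]
grip_width: 0.161
grasp_force: 58.9
```

Contact came 3 mm below the blank's top, as it should in the pocket. Pressing straight down.

Emit:
apply_moves(
  rows=[
    {"x": 0, "y": 0, "z": 0.8, "ax": 0, "ay": 0, "az": 0, "gripper": 1},
    {"x": 0, "y": 0, "z": 0.8, "ax": 0, "ay": 0, "az": 0, "gripper": 1},
    {"x": 0, "y": 0, "z": 0.7, "ax": 0, "ay": 0, "az": 0, "gripper": 1},
    {"x": 0, "y": 0, "z": 0, "ax": 0, "ay": 0, "az": 0, "gripper": 1},
  ],
)

```text
clock: 8.87
position: [0.5482, -0.2326, 0.1205]
ee_rot: [0.706, 0.708, 0.0, 0.0]
ft_force: [-1.5, 0.7, 6.5]
grip_width: 0.159
grasp_force: 59.7
```

Emit:
apply_moves(
  rows=[
    {"x": 0, "y": 0, "z": 0.8, "ax": 0, "ay": 0, "az": 0, "gripper": 1},
    {"x": 0, "y": 0, "z": 0.8, "ax": 0, "ay": 0, "az": 0, "gripper": 1},
    {"x": 0, "y": 0, "z": 0.8, "ax": 0, "ay": 0, "az": 0, "gripper": 1},
    {"x": 0, "y": 0, "z": 0.7, "ax": 0, "ay": 0, "az": 0, "gripper": 1},
    {"x": 0, "y": 0, "z": 0, "ax": 0, "ay": 0, "az": 0, "gripper": 1},
  ],
)

```text
clock: 9.28
position: [0.5482, -0.2325, 0.1174]
ee_rot: [0.706, 0.708, 0.0, 0.0]
ft_force: [-2.5, 0.6, 7.7]
grip_width: 0.158
grasp_force: 59.7
```

Emit:
apply_moves(
  rows=[
    {"x": 0, "y": 0, "z": 0.5, "ax": 0, "ay": 0, "az": 0, "gripper": 1},
    {"x": 0, "y": 0, "z": 0.5, "ax": 0, "ay": 0, "az": 0, "gripper": 1},
    {"x": 0, "y": 0, "z": 0, "ax": 0, "ay": 0, "az": 0, "gripper": 1},
  ],
)

```text
clock: 9.53
position: [0.5482, -0.2325, 0.1163]
ee_rot: [0.706, 0.708, 0.0, 0.0]
ft_force: [-1.1, 1.0, 5.9]
grip_width: 0.154
grasp_force: 59.6
```

Emit:
apply_moves(
  rows=[
    {"x": 0, "y": 0, "z": 0, "ax": 0, "ay": 0, "az": 0, "gripper": 1},
  ],
)

```text
clock: 9.62
position: [0.5482, -0.2325, 0.1163]
ee_rot: [0.706, 0.708, 0.0, 0.0]
ft_force: [-1.5, 1.0, 5.8]
grip_width: 0.155
grasp_force: 59.6
```

Emit:
apply_moves(
  rows=[
    {"x": 0, "y": 0, "z": 0.4, "ax": 0, "ay": 0, "az": 0, "gripper": 1},
    {"x": 0, "y": 0, "z": 0.4, "ax": 0, "ay": 0, "az": 0, "gripper": 1},
    {"x": 0, "y": 0, "z": 0, "ax": 0, "ay": 0, "az": 0, "gripper": 1},
    {"x": 0, "y": 0, "z": 0, "ax": 0, "ay": 0, "az": 0, "gripper": 1},
  ],
)

```text
clock: 9.95
position: [0.5481, -0.2324, 0.1152]
ee_rot: [0.706, 0.708, 0.0, 0.0]
ft_force: [-0.7, -0.1, 3.9]
grip_width: 0.16
grasp_force: 59.2
```

The force keeps falling with travel (7.7, 5.9, 3.9 N), so the spring has snapped. Lifting straight up.

Emit:
apply_moves(
  rows=[
    {"x": 0, "y": 0, "z": -2, "ax": 0, "ay": 0, "az": 0, "gripper": 1},
    {"x": 0, "y": 0, "z": -3, "ax": 0, "ay": 0, "az": 0, "gripper": 1},
    {"x": 0, "y": 0, "z": -5, "ax": 0, "ay": 0, "az": 0, "gripper": 1},
    {"x": 0, "y": 0, "z": -10, "ax": 0, "ay": 0, "az": 0, "gripper": 1},
    {"x": 0, "y": 0, "z": -20, "ax": 0, "ay": 0, "az": 0, "gripper": 1},
  ],
)

```text
clock: 10.37
position: [0.5465, -0.2317, 0.1537]
ee_rot: [0.706, 0.708, -0.001, -0.002]
ft_force: [0.3, 0.2, -2.1]
grip_width: 0.157
grasp_force: 59.0
```

Emit:
apply_moves(
  rows=[
    {"x": 0, "y": 0, "z": -25, "ax": 0, "ay": 0, "az": 0, "gripper": 1},
    {"x": 0, "y": 0, "z": -21, "ax": 0, "ay": 0, "az": 0, "gripper": 1},
    {"x": 20, "y": -6, "z": 0, "ax": 0, "ay": 0, "az": 0, "gripper": 1},
    {"x": 31, "y": -9, "z": 0, "ax": 0, "ay": 0, "az": 0, "gripper": 1},
    {"x": 31, "y": -9, "z": 0, "ax": 0, "ay": 0, "az": 0, "gripper": 1},
  ],
)

```text
clock: 10.78
position: [0.5229, -0.1505, 0.2014]
ee_rot: [0.707, 0.708, -0.0, 0.0]
ft_force: [0.5, 0.2, -1.0]
grip_width: 0.162
grasp_force: 59.0
```

Emit:
apply_moves(
  rows=[
    {"x": 31, "y": -9, "z": 0, "ax": 0, "ay": 0, "az": 0, "gripper": 1},
    {"x": 31, "y": -9, "z": 0, "ax": 0, "ay": 0, "az": 0, "gripper": 1},
    {"x": 31, "y": -9, "z": 0, "ax": 0, "ay": 0, "az": 0, "gripper": 1},
    {"x": 31, "y": -9, "z": 0, "ax": 0, "ay": 0, "az": 0, "gripper": 1},
    {"x": 31, "y": -9, "z": 0, "ax": 0, "ay": 0, "az": 0, "gripper": 1},
  ],
)

```text
clock: 11.2
position: [0.477, 0.0056, 0.2014]
ee_rot: [0.706, 0.708, 0.0, -0.0]
ft_force: [0.2, 0.8, -1.2]
grip_width: 0.158
grasp_force: 59.0
```

Emit:
apply_moves(
  rows=[
    {"x": 31, "y": -9, "z": 0, "ax": 0, "ay": 0, "az": 0, "gripper": 1},
    {"x": 31, "y": -9, "z": 0, "ax": 0, "ay": 0, "az": 0, "gripper": 1},
    {"x": 13, "y": -3.5, "z": 0, "ax": 0, "ay": 0, "az": 0, "gripper": 1},
    {"x": 0, "y": 0, "z": 0, "ax": 0, "ay": 0, "az": 0, "gripper": 1},
    {"x": 0, "y": 0, "z": 0, "ax": 0, "ay": 0, "az": 0, "gripper": 1},
  ],
)

```text
clock: 11.62
position: [0.456, 0.0794, 0.2013]
ee_rot: [0.705, 0.709, -0.0, 0.0]
ft_force: [-0.3, -1.4, -0.6]
grip_width: 0.161
grasp_force: 59.0
```

```bash
python3 - <<'E'
from h import *
plan([.4577,.0817,.1989],1,0.22)
c=camera("side");o=get_obs();p=o["position"];print(p,o["ft_force"])
print("exp tip",proj(c,p-[0,0,.1039]),"cap",proj(c,p+[0,0,.041]))
a=cv2.resize(c["color"][130:300,190:340],(530,600),interpolation=3); cv2.imwrite("pics/r.png",a[:,:,::-1])
E
```

```text
0 [2.3 1.8 2.4] [-0.    0.01  0.08]
[0.45622931 0.07845923 0.20123487] [-0.69193009 -0.87025343 -1.57777301]
exp tip [262.59075093 238.14718267] cap [256.01469816 172.85395435]
```

View pics/r.png

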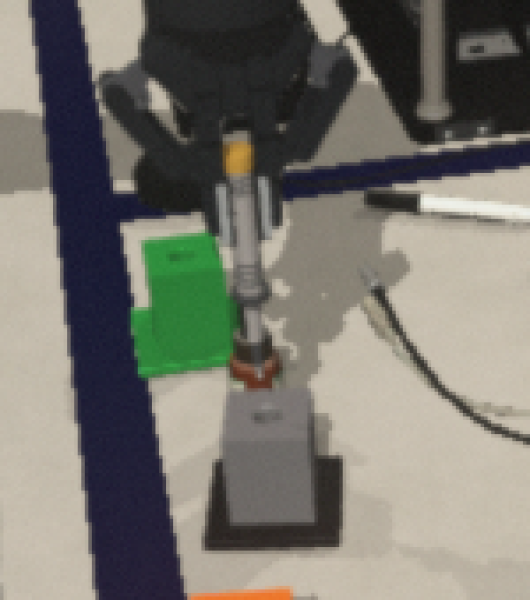

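The picture shows the punch upright above the grey stand, with the hole at crop (268,415) and the tip just above it. Next: trim, then lower to the recorded home pose.

Emit:
apply_moves(
  rows=[
    {"x": 2.8, "y": 1.6, "z": 0, "ax": 0, "ay": 0, "az": 0, "gripper": 1},
    {"x": 0, "y": 0, "z": 0, "ax": 0, "ay": 0, "az": 0, "gripper": 1},
    {"x": 0, "y": 0, "z": 10, "ax": 0, "ay": 0, "az": 0, "gripper": 1},
    {"x": 0, "y": 0, "z": 10, "ax": 0, "ay": 0, "az": 0, "gripper": 1},
    {"x": 0, "y": 0, "z": 0, "ax": 0, "ay": 0, "az": 0, "gripper": 1},
  ],
)

```text
clock: 12.08
position: [0.4566, 0.0813, 0.1786]
ee_rot: [0.706, 0.708, -0.002, -0.001]
ft_force: [-0.9, 0.0, -2.3]
grip_width: 0.156
grasp_force: 59.0
```

```bash
python3 - <<'E'
from h import *
import pickle
plan([.4577,.0817,.1189],1,0.22)
print(get_obs()["ft_force"])
S=pickle.load(open("side.pkl","rb"));print(onz(S,265.8,247.6,.07))
E
```

```text
0 [ 0.4  1.3 59.7] [-0.18  0.08 -0.03]
[-0.90481459  0.03193773 -2.33897754]
[0.46121713 0.08235326 0.07      ]
```

Emit:
apply_moves(
  rows=[
    {"x": 0, "y": 0.6, "z": 0, "ax": 0, "ay": 0, "az": 0, "gripper": 1},
    {"x": 0, "y": 0, "z": 0, "ax": 0, "ay": 0, "az": 0, "gripper": 1},
    {"x": 0, "y": 0, "z": 8, "ax": 0, "ay": 0, "az": 0, "gripper": 1},
    {"x": 0, "y": 0, "z": 8, "ax": 0, "ay": 0, "az": 0, "gripper": 1},
    {"x": 0, "y": 0, "z": 0, "ax": 0, "ay": 0, "az": 0, "gripper": 1},
  ],
)

```text
clock: 12.5
position: [0.4575, 0.0819, 0.1634]
ee_rot: [0.706, 0.709, -0.001, -0.0]
ft_force: [-0.6, -0.6, -0.8]
grip_width: 0.157
grasp_force: 59.0
```

Emit:
apply_moves(
  rows=[
    {"x": 0, "y": 0, "z": 8, "ax": 0, "ay": 0, "az": 0, "gripper": 1},
    {"x": 0, "y": 0, "z": 8, "ax": 0, "ay": 0, "az": 0, "gripper": 1},
    {"x": 0, "y": 0, "z": 0, "ax": 0, "ay": 0, "az": 0, "gripper": 1},
  ],
)

```text
clock: 12.75
position: [0.4575, 0.0819, 0.1474]
ee_rot: [0.706, 0.709, -0.001, -0.0]
ft_force: [-1.2, 0.2, -1.5]
grip_width: 0.155
grasp_force: 59.0
```

Emit:
apply_moves(
  rows=[
    {"x": 0, "y": 0, "z": 8, "ax": 0, "ay": 0, "az": 0, "gripper": 1},
    {"x": 0, "y": 0, "z": 8, "ax": 0, "ay": 0, "az": 0, "gripper": 1},
    {"x": 0, "y": 0, "z": 5, "ax": 0, "ay": 0, "az": 0, "gripper": 1},
    {"x": 0, "y": 0, "z": 0, "ax": 0, "ay": 0, "az": 0, "gripper": 1},
    {"x": 0, "y": 0, "z": 0, "ax": 0, "ay": 0, "az": 0, "gripper": 1},
  ],
)

```text
clock: 13.17
position: [0.4582, 0.082, 0.1278]
ee_rot: [0.706, 0.708, -0.0, -0.0]
ft_force: [0.3, -0.3, -0.9]
grip_width: 0.156
grasp_force: 59.0
```

Sliding in freely, with about 9 mm left.

Emit:
apply_moves(
  rows=[
    {"x": 0, "y": 0, "z": 4, "ax": 0, "ay": 0, "az": 0, "gripper": 1},
    {"x": 0, "y": 0, "z": 3.5, "ax": 0, "ay": 0, "az": 0, "gripper": 1},
    {"x": 0, "y": 0, "z": 0, "ax": 0, "ay": 0, "az": 0, "gripper": 1},
    {"x": 0, "y": 0, "z": 0, "ax": 0, "ay": 0, "az": 0, "gripper": 1},
  ],
)

```text
clock: 13.5
position: [0.4583, 0.082, 0.1205]
ee_rot: [0.706, 0.708, -0.0, -0.0]
ft_force: [0.3, 0.5, -2.6]
grip_width: 0.158
grasp_force: 59.0
```

Emit:
apply_moves(
  rows=[
    {"x": 0, "y": 0, "z": 1, "ax": 0, "ay": 0, "az": 0, "gripper": 1},
    {"x": 0, "y": 0, "z": 0, "ax": 0, "ay": 0, "az": 0, "gripper": 1},
    {"x": 0, "y": 0, "z": 0, "ax": 0, "ay": 0, "az": 0, "gripper": 1},
  ],
)

```text
clock: 13.75
position: [0.4584, 0.0821, 0.1197]
ee_rot: [0.706, 0.708, 0.0, -0.0]
ft_force: [0.0, 0.2, -1.3]
grip_width: 0.16
grasp_force: 59.0
```

Emit:
apply_moves(
  rows=[
    {"x": 0, "y": 0, "z": 0.6, "ax": 0, "ay": 0, "az": 0, "gripper": 1},
    {"x": 0, "y": 0, "z": 0, "ax": 0, "ay": 0, "az": 0, "gripper": 1},
    {"x": 0, "y": 0, "z": 0, "ax": 0, "ay": 0, "az": 0, "gripper": 1},
  ],
)

```text
clock: 14.0
position: [0.4584, 0.0821, 0.119]
ee_rot: [0.706, 0.708, 0.0, -0.0]
ft_force: [-0.1, 0.3, -1.9]
grip_width: 0.162
grasp_force: 59.0
```

Emit:
apply_moves(
  rows=[
    {"x": 0, "y": 0, "z": 0, "ax": 0, "ay": 0, "az": 0, "gripper": 0.8},
    {"x": 0, "y": 0, "z": 0, "ax": 0, "ay": 0, "az": 0, "gripper": 0.7},
    {"x": 0, "y": 0, "z": 0, "ax": 0, "ay": 0, "az": 0, "gripper": 0.5},
    {"x": 0, "y": 0, "z": 0, "ax": 0, "ay": 0, "az": 0, "gripper": 0.3},
    {"x": 0, "y": 0, "z": 0, "ax": 0, "ay": 0, "az": 0, "gripper": 0.2},
  ],
)

```text
clock: 14.42
position: [0.4584, 0.0821, 0.1191]
ee_rot: [0.706, 0.708, 0.0, -0.0]
ft_force: [0.9, -0.6, -0.5]
grip_width: 0.713
grasp_force: 0.0
```

Emit:
apply_moves(
  rows=[
    {"x": 0, "y": 0, "z": 0, "ax": 0, "ay": 0, "az": 0, "gripper": 0.2},
    {"x": 0, "y": 0, "z": -20, "ax": 0, "ay": 0, "az": 0, "gripper": 0.2},
    {"x": 0, "y": 0, "z": -35, "ax": 0, "ay": 0, "az": 0, "gripper": 0.2},
    {"x": 0, "y": 0, "z": -35, "ax": 0, "ay": 0, "az": 0, "gripper": 0.2},
    {"x": 0, "y": 0, "z": -35, "ax": 0, "ay": 0, "az": 0, "gripper": 0.2},
  ],
)

```text
clock: 14.83
position: [0.458, 0.0817, 0.2455]
ee_rot: [0.706, 0.708, -0.0, -0.0]
ft_force: [1.4, 1.3, 1.0]
grip_width: 0.801
grasp_force: 0.0
```

Emit:
apply_moves(
  rows=[
    {"x": 0, "y": 0, "z": -35, "ax": 0, "ay": 0, "az": 0, "gripper": 0.2},
    {"x": 0, "y": 0, "z": 0, "ax": 0, "ay": 0, "az": 0, "gripper": 0.2},
    {"x": 0, "y": 0, "z": 0, "ax": 0, "ay": 0, "az": 0, "gripper": 0.2},
  ],
)

```text
clock: 15.08
position: [0.4592, 0.0823, 0.2807]
ee_rot: [0.706, 0.708, 0.002, 0.0]
ft_force: [0.6, 0.7, -1.0]
grip_width: 0.8
grasp_force: 0.0
```

```bash
python3 - <<'E'
from h import *
c=camera("side"); t=camera("top")
h=cv2.cvtColor(c["color"],cv2.COLOR_RGB2HSV)[200:235,250:275]
m=cv2.inRange(h,(12,90,80),(35,255,255));q=np.argwhere(m);print("cap side",q.mean(0)[::-1]+[250,200],len(q),"was 261.3 212.0")
a=cv2.resize(c["color"][130:300,190:340],(530,600),interpolation=3); cv2.imwrite("pics/e.png",a[:,:,::-1])
E
```

```text
cap side [260.91891892 213.27027027] 74 was 261.3 212.0
```

View pics/e.png

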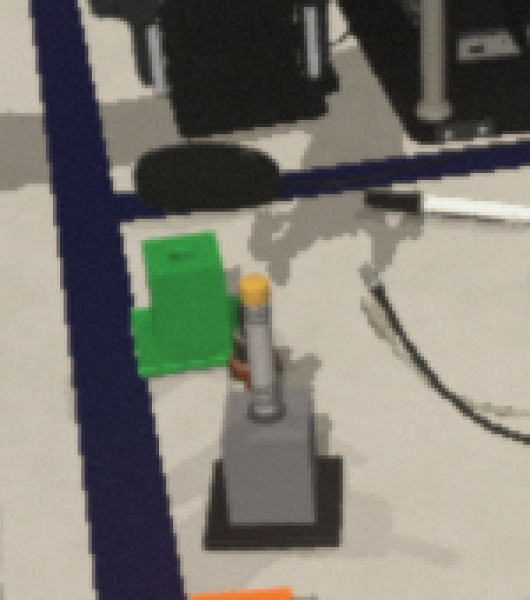

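The punch stands upright with its collar on the grey stand's top (crop (265,408)), the cap at (254,290), and the gripper clear above it. Handing in.

```bash
python3 -c "
from workcell import *
print(hand_in())"
```

```text
the job is handed in; nothing more can be done
None
```

I handed the job in, but it returned no verdict. By force and camera, the punch dropped into the drill spot, snapped there at about 10 N or less, and stands upright back home in its grey stand. The jar, loupe and dropper bottle were not touched as far as I saw, though I did not re-measure them.

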